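# Put the set-up kit back in its fitted trays

## Robot

A 6-joint arm with a two-finger parallel gripper is mounted at the origin on a cart in front of the work surface, level with it; the furniture and walls round the work are solid. World frame = base frame: x ahead of the robot, y to its left, z up, the work surface at z = 0. Lengths are in m, angles in degrees, forces in N, time in s.
With the tool pointing down it reaches from about 0.3 to 0.75 m from the base axis. Payload 8.5 kg.
Tool frame: the origin (TCP) lies midway between the tips of the shut fingers; the grasp point (between the pads) lies env.tcp_to_grasp behind it (env.tcp_to_grasp is the distance from the TCP to the grasp point, in m); z points along the fingers, y is the line along which they close (so a half turn about z gives the same grasp; the last joint's range is limited). The gripper opens to 85 mm and grips with 20 to 120 N. Pads are 22 mm wide; open, the fingers measure 114 mm over their backs; the gripper's body (76 mm by 85 mm) begins 54 mm behind the grasp point. The pads swing forward as they close: fully open they stand 13 mm farther back than shut.
Start: joints at [-83.841, 21.807, 74.336, -0, 83.858, -12.336], TCP at [0.174, -0.522, 0.231] pointing down, gripper open.
Joint ranges: [-178.18, 178.18], [-50.72, 133.34], [12.68, 142.11], [-81.47, 261.47], [9.98, 163.14], [-165.26, 165.26]. Speed limits (degrees/s): [136.94, 136.94, 180, 180, 180, 180].

## Interface

Orientations are given as a 3x3 rotation matrix whose columns are the frame's x, y, z axes.
In Python, from rig import observe, optics, job, env gives the robot as it stands. The module is installed in compiled form; this text tells all that it offers.
- The arm moves only by the shell command python3 -m jog 'ROWS' [FORCE]. ROWS is JSON, a list of rows, each a list of 7 numbers: the turn, a rotation vector about the tool's x, y, z in rad, then the shift along the tool's x, y, z in m, then the opening in per cent of the stroke, from 0 (shut) to 100 (fully open). A call has 1 to 10 rows; each row shifts and turns the commanded pose from where the row before left it, along the tool's axes as they then stand; what a row does not reach is not made up. A row lasts 1/8 s, in which the tool goes at most 62.5 mm and 10.7 degrees, less where a joint would pass 70% of its speed; a pose out of reach is approached as far as the arm can. A call is refused whole if a number of a shift passes 0.0625 or a number of a turn 0.188, either way. A call with a gripper value outside its range is refused whole. The fingers move at their own pace and stop on an object; FORCE is the grip in N (left out, the last holds). Time passes only in rows, so rows that do not move let the fingers close. It gives the time, the measured TCP pose, the force, the opening and the grip force at its end, in the units of the state.
- observe(): the state, without advancing time (a new reading comes with each control period).
- optics.get_image(name): name is "scene" or "top"; returns a dict with "pixels" (420x560x3 uint8, red, green, blue), "mtx" (3x3 intrinsics, pixels), "rvec" (rotation vector, rad) and "tvec" (3), from world to camera coordinates, as OpenCV has them. Camera axes: x right, y down, z forward; pixel columns grow to the right and rows downward; lengths in m; the calibration is good to about 2 mm. A picture is of the moment at which its call begins. There is no depth.
- job.close_job(): hands the job in; it is judged then, once.
The state is a dict: "time_s": time; "q": joint angles; "qvel": joint speeds; "joint_efforts": joint torques, N m; "position": TCP position; "tool_rot": TCP orientation; "ft_force": force on the tool from outside, world axes, zero at the start; "wrist_torque": the same for the moment, N m; "grip_width": finger opening in m; "gripper_force": force on a finger pad.
Only numpy, scipy, OpenCV 4.12 (cv2) and the standard library are available. Lean on these libraries where they do the work, as an engineer would, in place of code of your own. Each camera call takes 0.05 s, during which the arm holds its last target. There are 200 camera calls.

## Task

Put away the set-up kit that lies among the trays: set the V-block, the small soft jaw, the rotating centre and the dial gauge each down in the recess of the tray that shows its outline, resting on the tray's floor, upright as they stand now and lined up with the outline (the gauge's stem along the drawn stem). The spare V-block at the back, behind the black parts bin, is not part of it; leave the brass round and the plain aluminium block alone: they have no tray.

Things in the scene. Friction and masses are not known exactly. Their poses are not given: they have to be found in the camera images.
- v_block: Among the trays (not the spare one behind the black parts bin): loose grey steel V-block, 50 x 40 x 32 mm (x, y, z), with a V groove open at the top that runs along its x axis. 0.32 kg. Origin: centre of its underside. z up. Can be gripped across the 40 mm faces (along y) or the 50 mm ends. A half turn about z makes no difference.
- jaw_soft: Loose bare aluminium soft jaw, a small bar 20 x 45 x 16 mm (x, y, z) with two dark round holes in its top. 0.1 kg. Origin: centre of its underside. z up. Grip it across its 20 mm width (along x). A half turn about z makes no difference.
- live_centre: Loose steel rotating centre, standing upright on its shank: shank 24 mm diameter up to z = 20 mm, body 33 mm diameter from z = 20 to 43 mm, a small nose 13 mm wide to z = 50 mm. 0.2 kg. Origin: centre of its underside. z up. Round: its yaw is of no account.
- dial_gauge: Loose dial indicator, flat, face up, 0.13 kg: round dial 58 mm wide, 18 mm thick, centred at y = 16 mm; stem 8 mm thick (4 at the tip) to y = -58 mm; 7 mm button to y = 58 mm; both 9 mm above the underside. Origin: on the underside, middle of its 117 mm length (not under the dial's centre); y from stem to dial, z up. Grip the dial across x.
- v_block_tray: V-block's tray, 82 x 72 mm, recess 66 (x) x 56 mm (y). Fixed; grey rim, top 7 mm above the bench; white floor 3 mm above the bench with a true-size black outline (filled): a rectangle 50 (x) x 40 mm (y) with a thin white line along x. Origin: under the recess's middle, at bench level; the V-block belongs 3 mm above it, axes parallel or half turned.
- jaw_tray: Soft jaw's tray, 52 x 77 mm, recess 36 (x) x 61 mm (y). Fixed; grey rim, top 7 mm above the bench; white floor 3 mm above the bench with a true-size black outline (filled): a rectangle 20 (x) x 45 mm (y) with two white spots. Origin: under the recess's middle, at bench level; the jaw belongs 3 mm above it, axes parallel or half turned.
- centre_tray: Rotating centre's tray, 62 x 62 mm, round recess 40 mm in diameter. Fixed; grey rim, top 7 mm above the bench; white floor 3 mm above the bench with a true-size black outline (filled): a 33 mm disc with a small white ring in it. Origin: under the recess's middle, at bench level; the centre belongs upright 3 mm above it, any yaw.
- gauge_tray: Gauge's tray, 90 x 148 mm; recess 74 mm wide for y -21 to 66 mm, then a 24 mm channel to y = -66. Fixed; grey rim, top 7 mm above the bench; white floor 3 mm above the bench with a true-size black outline (filled): 58 mm disc at y = 16 mm, stem towards -y. Origin: under the middle of its length, at bench level; the gauge belongs 3 mm above it, y the same way (not half turned).
- brass_bar: Bystander: a loose plain brass cylinder standing upright, 28 mm in diameter, 38 mm high, which stands among the things. Origin: centre of its underside. To be left where it is.
- alu_block: Bystander: a loose plain aluminium block, 32 x 50 x 25 mm, without holes or groove, behind the work. Origin: centre of its underside. To be left where it is.
There are look-alikes about, which are no part of the job. What is shaped like the live_centre but pink is not meant.

How it is judged:
By the outcome, as a careful person would: the job done as asked, in the order asked, and still so for the second after the job is handed in, with the robot touching nothing.
It also fails if it takes over 102 s, if anything falls off the work surface, if the arm or the gripper's body presses on something with over 40 N, if the wrist force passes 120 N, or if a joint passes its speed limit or range.

## Working session

There is one attempt and no reset: what is moved stays moved. The work goes in short steps, Python scripts to look and compute and a shell command to move; the robot and the scene stay as the last step left them, time stands still between calls to the robot, and variables do not carry over. Pictures are saved under pics/ and viewed, at most 14 in all, crops included, and the job is handed in when it is done.

```bash
mkdir -p pics
python3 - <<'E'
from rig import observe, optics, env
import cv2
s=observe(); print(s, env.tcp_to_grasp)
for n in("top","scene"):
    d=optics.get_image(n); cv2.imwrite(f"pics/{n}0.png",cv2.resize(d["pixels"][:,:,::-1],(800,600),interpolation=cv2.INTER_CUBIC)); print(n,d["mtx"],d["rvec"],d["tvec"])
E
```

```text
{'time_s': 0.0, 'q': array([-8.38411741e+01,  2.18385424e+01,  7.43850573e+01,  1.15034964e-03,
        8.38601565e+01, -1.23349367e+01]), 'qvel': array([-0.0012074 ,  0.12059181, -0.01695528,  0.07054254, -0.17644754,
       -0.00552164]), 'joint_efforts': array([ 3.66626000e-04, -4.48465276e+01, -2.31277263e+01, -1.19178630e-04,
        4.78472386e-03, -6.48456904e-06]), 'position': array([ 0.17443755, -0.52128123,  0.23073295]), 'tool_rot': array([[ 9.48358901e-01,  3.17199269e-01, -1.36984550e-04],
       [ 3.17199125e-01, -9.48357842e-01,  1.45552757e-03],
       [ 3.31781909e-04, -1.42381390e-03, -9.99998931e-01]]), 'ft_force': array([ 0.22624048, -0.2535601 ,  0.20186833]), 'wrist_torque': array([-0.0219022 , -0.01486499, -0.00108111]), 'gripper_force': 0.0, 'grip_width': 0.0855191084528192} 0.0187
top [[390.3125067    0.         280.07194821]
 [  0.         390.3125067  204.11028853]
 [  0.           0.           1.        ]] [ 2.17660569 -2.14281534  0.19305505] [-0.02562071  0.60639802  0.945455  ]
scene [[419.0223533    0.         273.2170484 ]
 [  0.         419.0223533  212.00555049]
 [  0.           0.           1.        ]] [ 2.26867593 -0.46828462  0.21860496] [-0.55518228  0.20461811  1.14498034]
```

View pics/top0.png

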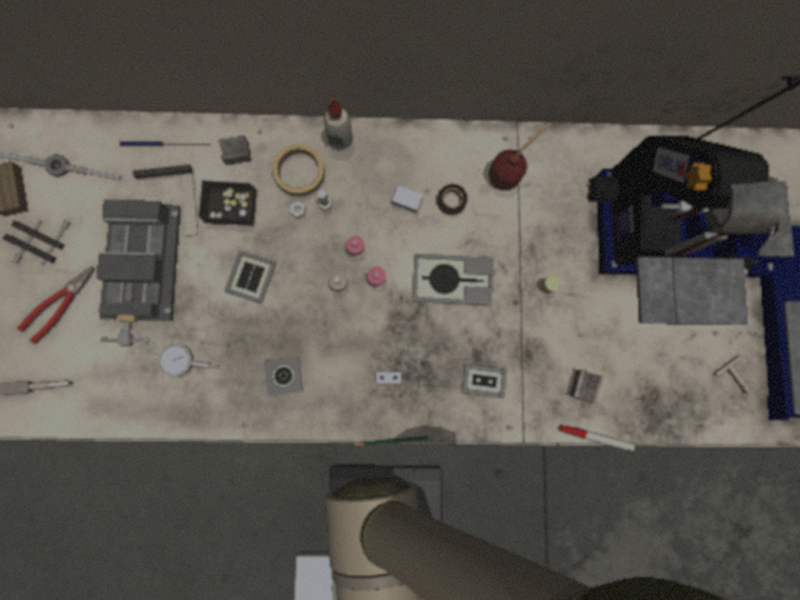

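View pics/scene0.png

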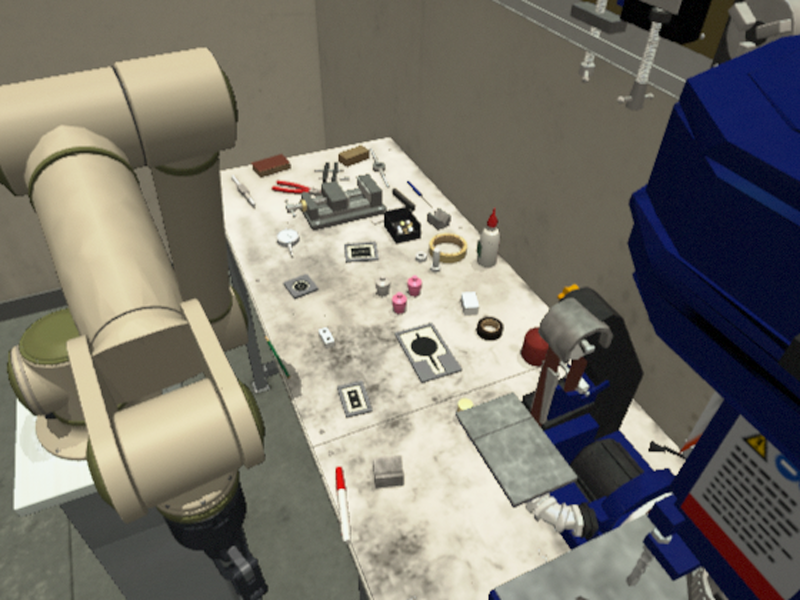

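The top picture (800 px scale) shows these candidates:
- **V-block:** the one at (585,385) is among the trays. The spare at (235,149), behind the bin at (228,203), is not the target.
- **Soft jaw:** at (389,378), with two holes. The plain alu block is at (407,198).
- **Live centre:** the grey one at (338,283). The pink ones at (355,245) and (376,276) are not, nor is the brass at (551,284) or the small parts at (297,209) and (323,200).
- **Gauge:** at (177,361).
- **Trays:** V-block (250,276), jaw (485,380), centre (283,376), gauge (450,279).

```bash
cat > h.py <<'E'
import numpy as np, cv2
from rig import observe, optics
def grab(n,k=6):
    ds=[optics.get_image(n) for _ in range(k)]
    return np.mean([d["pixels"].astype(np.float32) for d in ds],0), ds[0]
def cam(d): return np.array(d["mtx"]),cv2.Rodrigues(np.array(d["rvec"]))[0],np.array(d["tvec"]).ravel()
def world(d,uv,z):
    K,R,t=cam(d); r=R.T@np.linalg.inv(K)@np.array([uv[0],uv[1],1.]); c=-R.T@t
    return c+r*(z-c[2])/r[2]
def rect(img,d,cx,cy,z,half=.08,n=266):
    # patch: right=-y, down=-x (as the top picture)
    K,R,t=cam(d); s=2*half/n
    A=np.array([[0,-s,cx+half],[-s,0,cy+half],[0,0,z],[0,0,1]])
    H=K@np.c_[R,t]@A
    return cv2.warpPerspective(img,H,(n,n),flags=cv2.INTER_CUBIC|cv2.WARP_INVERSE_MAP)
E
python3 - <<'E'
from h import *
img,d=grab("top",8); np.save("top.npy",img)
K,R,t=cam(d); print("cam",-R.T@t)
P=dict(vb=(585,385,.032),jaw=(389,378,.016),lc=(338,281,.05),dg=(185,361,.018),vt=(250,276,.003),jt=(485,380,.003),ct=(283,376,.003),gt=(452,279,.003))
tiles=[]
for k,(u,v,z) in P.items():
    w=world(d,(u*.7,v*.7),z); print(k,w.round(3))
    p=np.clip(rect(img,d,round(w[0],2),round(w[1],2),z,n=200),0,255).astype(np.uint8)[:,:,::-1].copy()
    p=cv2.convertScaleAbs(p,alpha=1.2)
    cv2.putText(p,f"{k} {w[0]:.2f} {w[1]:.2f}",(3,12),0,.4,(0,0,255)); tiles.append(p)
cv2.imwrite("pics/m1.png",np.vstack([np.hstack(tiles[:4]),np.hstack(tiles[4:])]))
E
```

```text
cam [0.46183216 0.01413701 1.02409537]
vb [ 0.447 -0.347  0.032]
jaw [0.455 0.001 0.016]
lc [0.623 0.094 0.05 ]
dg [0.48  0.362 0.018]
vt [0.637 0.26  0.003]
jt [ 0.453 -0.174  0.003]
ct [0.456 0.191 0.003]
gt [ 0.638 -0.114  0.003]
```

View pics/m1.png

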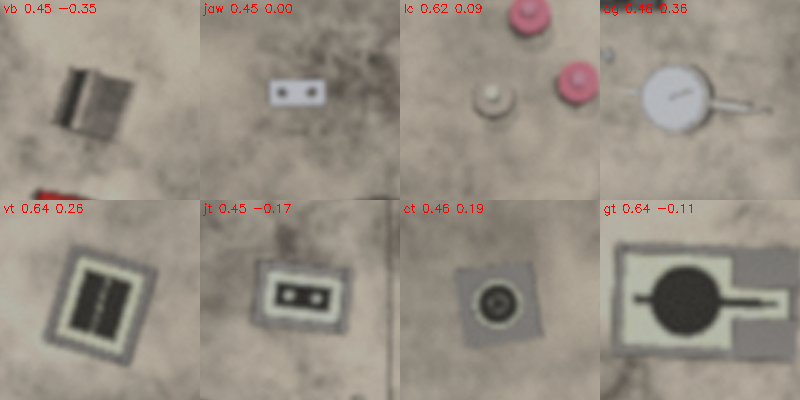

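The crops confirm the choices: V-block with its groove, two-hole jaw, grey centre with the two pink ones beside it, gauge with its stem to the right (-y). Next I fit poses to these outlines.

```bash
cat > fit.py <<'E'
from h import *
from scipy.optimize import differential_evolution
from scipy.ndimage import map_coordinates
a=np.linspace(0,2*np.pi,48,endpoint=False)
def box(x0,x1,y0,y1,z0,z1): return np.array([[x,y,z] for x in(x0,x1) for y in(y0,y1) for z in(z0,z1)])/1e3
def cyl(r,cy,*zs): return np.array([[r*np.cos(t),cy+r*np.sin(t),z] for z in zs for t in a])/1e3
M=dict(v_block=[box(-25,25,-20,20,0,32)],jaw=[box(-10,10,-22.5,22.5,0,16)],centre=[np.vstack([cyl(12,0,0),cyl(16.5,0,20,43)])],
 gauge=[cyl(29,16,2,18),box(-4,4,-45,-13,5,13)],
 v_tray=[box(-25,25,-20,20,3,3),box(-33,33,-28,28,3,3),box(-41,41,-36,36,0,7)],jaw_tray=[box(-10,10,-22.5,22.5,3,3),box(-26,26,-38.5,38.5,0,7)],
 centre_tray=[cyl(16.5,0,3),box(-31,31,-31,31,0,7)],gauge_tray=[cyl(29,16,3),box(-4,4,-45,-14,3,3),box(-45,45,-74,74,0,7)],
 brass=[cyl(14,0,0,38)])
def contours(name,p,d,z=0):
    K,R,t=cam(d); c,s=np.cos(p[2]),np.sin(p[2]); Rz=np.array([[c,-s,0],[s,c,0],[0,0,1]])
    out=[]
    for m in M[name]:
        q=(K@(R@((Rz@m.T).T+[p[0],p[1],z]).T+t[:,None])).T; q=q[:,:2]/q[:,2:]
        out.append(cv2.convexHull(q.astype(np.float32))[:,0])
    return out
def score(p,name,img,d,z,bg):
    tot=0
    for h in contours(name,p,d,z):
        e=np.roll(h,-1,0)-h; n=np.c_[e[:,1],-e[:,0]]/(np.linalg.norm(e,axis=1)[:,None]+1e-9)
        k=max(2,int(120/len(h))); f=(np.arange(k)+.5)/k
        pts=(h[:,None]+f[None,:,None]*e[:,None]).reshape(-1,2); nn=np.repeat(n,k,0); w=np.repeat(np.linalg.norm(e,axis=1)/k,k)
        g=lambda o:np.stack([map_coordinates(img[:,:,c],[(pts+o*nn)[:,1],(pts+o*nn)[:,0]],order=1) for c in range(3)],1)
        dd=np.linalg.norm(g(1.)-g(-1.),axis=1); tot+=(np.minimum(dd,80)*w).sum()/w.sum()
    return -tot
def fit(name,g,img,d,z=0,r=.012,ry=.35):
    b=[(g[0]-r,g[0]+r),(g[1]-r,g[1]+r),(g[2]-ry,g[2]+ry)]
    o=differential_evolution(score,b,args=(name,img,d,z,None),seed=1,popsize=10,maxiter=40,tol=1e-4)
    return o.x,-o.fun
def draw(img,name,p,d,z,half,n):
    pass
E
python3 - <<'E'
from fit import *
import json
img=np.load("top.npy"); d=optics.get_image("top")
r=np.radians
G=dict(v_block=(.447,-.347,r(-15)),jaw=(.455,.001,0),centre=(.623,.094,0),gauge=(.48,.345,r(-7)),v_tray=(.637,.26,r(-20)),jaw_tray=(.453,-.174,r(-5)),centre_tray=(.456,.191,r(5)),gauge_tray=(.638,-.125,0))
# gauge: dial at +y side -> y axis ~ +y world ; yaw~0
res={};tiles=[]
for k,g in G.items():
    p,s=fit(k,g,img,d); res[k]=p.tolist(); print(k,p[:2].round(4),np.degrees(p[2]).round(1),round(s,1))
    c=np.mean(contours(k,p,d)[0],0); x0,y0=int(c[0])-25,int(c[1])-25
    if 'gauge' in k:x0+=8
    t=cv2.resize(np.clip(img[y0:y0+50,x0:x0+50,::-1]*1.2,0,255).astype(np.uint8),(200,200),interpolation=cv2.INTER_CUBIC)
    for h in contours(k,p,d): cv2.polylines(t,[np.round(((h-[x0,y0])+.5)*4).astype(int)],True,(0,255,0),1)
    tiles.append(t)
json.dump(res,open("poses.json","w"))
cv2.imwrite("pics/m2.png",np.vstack([np.hstack(tiles[:4]),np.hstack(tiles[4:])]))
E
```

```text
v_block [ 0.4464 -0.3487] -19.6 59.5
jaw [0.4561 0.002 ] 0.5 67.8
centre [0.6229 0.0985] 17.9 21.9
gauge [0.4802 0.357 ] -8.7 38.0
v_tray [0.6361 0.2598] -17.3 192.6
jaw_tray [ 0.4519 -0.1708] -5.7 106.6
centre_tray [0.457  0.1918] 7.5 97.2
gauge_tray [ 0.6378 -0.1134] -2.2 191.8
```

View pics/m2.png

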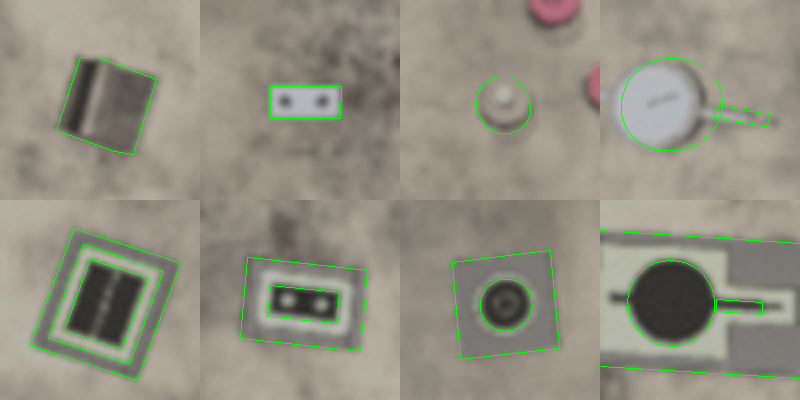

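The overlays fit except for the gauge, which I'll refit. Order of work: V-block, jaw, centre, gauge. Next is a helper that turns a world target into tool-axis shifts.

```bash
cat > go.py <<'E'
import sys,numpy as np
from rig import observe
# go.py x y z alpha : total turn about tool z, shift before turn in tool axes
s=observe(); R=np.array(s["tool_rot"]); p=np.array(s["position"])
x,y,z,a=map(float,sys.argv[1:5]); cur=np.degrees(np.arctan2(R[1,0],R[0,0]))
turn=-((a-cur+180)%360-180)
d=R.T@(np.array([x,y,z])-p)
t=np.radians(turn); c,sn=np.cos(t),np.sin(t)
print("t",round(s["time_s"],2),"pos",p.round(4),"alpha",cur.round(2),"tilt",R[:2,2].round(4),"q",np.array(s["q"]).round(0),"w",round(s["grip_width"],4))
print("shift now-axes mm",(d*1e3).round(1),"| turn rad",round(t,4),"| shift after-turn axes mm",(np.array([c*d[0]+sn*d[1],-sn*d[0]+c*d[1],d[2]])*1e3).round(1))
E
python3 go.py .4464 -.3487 .12 -19.6
python3 - <<'E'
from h import *
img=np.load("top.npy"); d=optics.get_image("top")
p=rect(img,d,.48,.355,.018,half=.09,n=360)
m=((p[:,:,2]-p[:,:,0])>0).astype(np.uint8)
print("b-r bench",np.median(p[:,:,2]-p[:,:,0]))
n,l,st,c=cv2.connectedComponentsWithStats(m)
for i in range(1,n):
    if st[i,4]>100: print(st[i],c[i].round(1),"world",(.48+.09-c[i][1]*.0005).round(4),(.355+.09-c[i][0]*.0005).round(4))
cv2.imwrite("pics/g.png",np.hstack([np.clip(p[:,:,::-1]*1.2,0,255),np.repeat(m[:,:,None]*255,3,2)]).astype(np.uint8))
E
```

```text
t 0.55 pos [ 0.1745 -0.5216  0.2313] alpha 18.49 tilt [0. 0.] q [-84.  22.  74.   0.  84. -12.] w 0.085
shift now-axes mm [312.7 -77.7 111.3] | turn rad 0.6649 | shift after-turn axes mm [ 198.2 -254.1  111.3]
b-r bench -16.164082
[ 85   0  16  10 131] [92.8  3.7] world 0.5681 0.3986
[  78  127   97   98 7452] [125.9 175.7] world 0.4822 0.382
```

View pics/g.png

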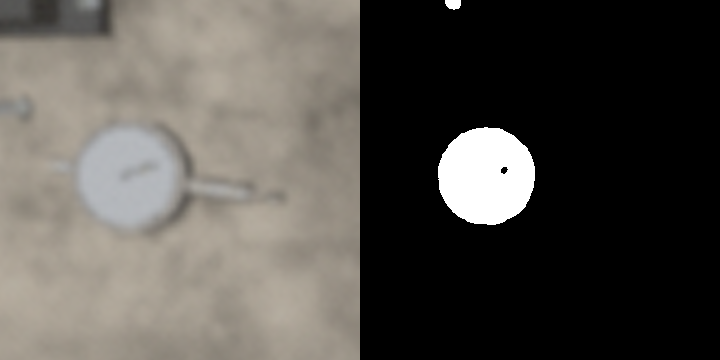

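The gauge's dial face centre is at (126,176), its button at (60,166) and its stem tip at (282,198). That puts the dial centre at about (0.4815, 0.380) with yaw -8°. Now to the V-block.

```bash
python3 -m jog '[[0,0,0,0.052,-0.013,0.0185,100],[0,0,0,0.052,-0.013,0.0185,100],[0,0,0,0.052,-0.013,0.0185,100],[0,0,0,0.052,-0.013,0.0185,100],[0,0,0,0.052,-0.013,0.0185,100],[0,0,0,0.052,-0.013,0.0185,100],[0,0,0.166,0,0,0,100],[0,0,0.166,0,0,0,100],[0,0,0.166,0,0,0,100],[0,0,0.166,0,0,0,100]]' 40; python3 go.py .4464 -.3487 .008 -19.6
python3 - <<'E'
from h import *
img,d=grab("scene",4)
cv2.imwrite("pics/s1.png",cv2.resize(np.clip(img[230:410,160:400,::-1],0,255).astype(np.uint8),(800,600),interpolation=cv2.INTER_CUBIC))
E
```

```text
time_s: 1.85
position: [0.4457, -0.3486, 0.1203]
tool_rot: [[0.941, -0.34, 0.0], [-0.34, -0.941, -0.0], [0.0, 0.0, -1.0]]
ft_force: [-0.7, -0.6, -0.9]
grip_width: 0.0855
gripper_force: 0.0
t 1.85 pos [ 0.4457 -0.3486  0.1203] alpha -19.86 tilt [ 0.0001 -0.    ] q [-50.  29.  82.   0.  69.  60.] w 0.0855
shift now-axes mm [  0.7  -0.2 112.3] | turn rad -0.0046 | shift after-turn axes mm [  0.7  -0.2 112.3]
```

View pics/s1.png

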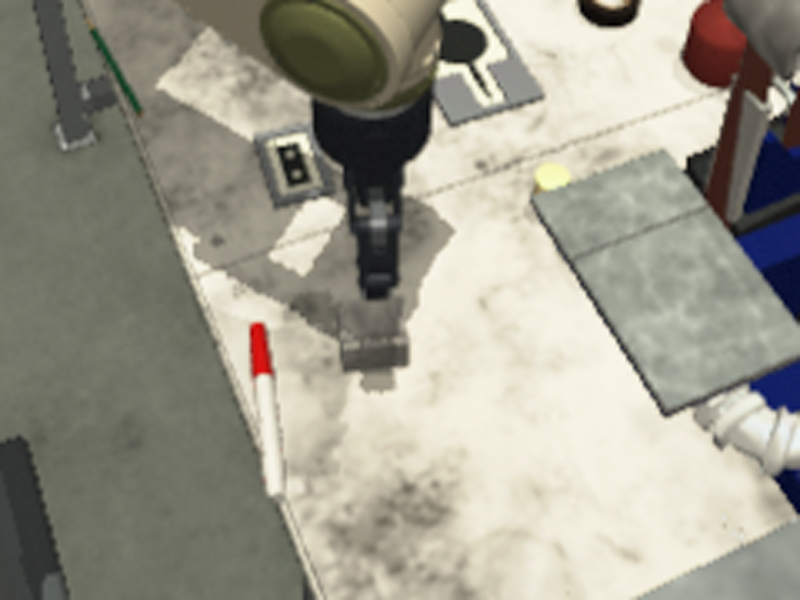

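The gripper hangs centred over the V-block, which is at (375,350) in the crop. Its groove runs across the closing direction, so I descend and grip.

```bash
python3 -m jog '[[0,0,0,0.0005,0,0.03,100],[0,0,0,0,0,0.03,100],[0,0,0,0,0,0.03,100],[0,0,0,0,0,0.0223,100],[0,0,0,0,0,0,100],[0,0,0,0,0,0,0],[0,0,0,0,0,0,0],[0,0,0,0,0,0,0],[0,0,0,0,0,0,0],[0,0,0,0,0,0,0]]' 50; python3 go.py .6361 .2598 .12 -17.3
```

```text
time_s: 3.3
position: [0.4465, -0.3495, 0.0093]
tool_rot: [[0.942, -0.334, 0.001], [-0.334, -0.942, -0.002], [0.002, 0.001, -1.0]]
ft_force: [-1.4, 0.7, 5.8]
grip_width: 0.0392
gripper_force: 51.0
t 3.3 pos [ 0.4465 -0.3495  0.0093] alpha -19.53 tilt [ 0.0014 -0.0021] q [-50.  38.  88.  -0.  54.  60.] w 0.0392
shift now-axes mm [ -24.7 -637.4 -111.7] | turn rad -0.0388 | shift after-turn axes mm [ 1.000e-01 -6.379e+02 -1.117e+02]
```

```bash
python3 -m jog '[[0,0,0,0,0,-0.03,0],[0,0,0,0,0,-0.04,0],[0,0,0,0,0,-0.04,0],[0,0,0,-0.002,-0.049,0,0],[0,0,0,-0.002,-0.049,0,0],[0,0,0,-0.002,-0.049,0,0],[0,0,0,-0.002,-0.049,0,0],[0,0,0,-0.002,-0.049,0,0],[0,0,0,-0.002,-0.049,0,0],[0,0,0,-0.002,-0.049,0,0]]' 50
python3 -m jog '[[0,0,0,-0.002,-0.049,0,0],[0,0,0,-0.002,-0.049,0,0],[0,0,0,-0.002,-0.049,0,0],[0,0,0,-0.002,-0.049,0,0],[0,0,0,-0.002,-0.049,0,0],[0,0,-0.039,-0.002,-0.049,0,0],[0,0,0,0,0,0,0]]' 50;python3 go.py .6361 .2598 .04 -17.3
```

```text
time_s: 4.55
position: [0.5476, -0.0192, 0.118]
tool_rot: [[0.942, -0.334, -0.001], [-0.334, -0.942, 0.0], [-0.001, 0.0, -1.0]]
ft_force: [0.3, -0.7, -4.0]
grip_width: 0.0392
gripper_force: 51.9
time_s: 5.42
position: [0.6342, 0.2634, 0.1171]
tool_rot: [[0.956, -0.293, -0.001], [-0.293, -0.956, 0.0], [-0.001, -0.0, -1.0]]
ft_force: [-1.1, -1.2, -4.7]
grip_width: 0.0389
gripper_force: 52.1
t 5.42 pos [0.6342 0.2634 0.1171] alpha -17.06 tilt [-0.001   0.0004] q [ 13.  41.  60.   0.  80. 120.] w 0.0389
shift now-axes mm [ 2.9  2.9 77.1] | turn rad 0.0042 | shift after-turn axes mm [ 2.9  2.9 77.1]
```

```bash
python3 -m jog '[[0,0,0,0.003,0.003,0.03,0],[0,0,0,0,0,0.03,0],[0,0,0,0,0,0.025,0],[0,0,0,0,0,0.014,0],[0,0,0,0,0,0,0],[0,0,0,0,0,0,0]]' 50;python3 go.py .6361 .2598 .0123 -17.3
```

```text
time_s: 6.18
position: [0.6373, 0.2564, 0.0203]
tool_rot: [[0.955, -0.298, 0.002], [-0.298, -0.955, 0.0], [0.002, -0.001, -1.0]]
ft_force: [-0.0, -0.2, -4.8]
grip_width: 0.0386
gripper_force: 52.0
t 6.17 pos [0.6373 0.2564 0.0203] alpha -17.32 tilt [0.0019 0.0004] q [ 12.  46.  65.  -0.  68. 119.] w 0.0386
shift now-axes mm [-2.2 -2.8  8. ] | turn rad -0.0004 | shift after-turn axes mm [-2.2 -2.8  8. ]
```

```bash
python3 -m jog '[[0,0,0,-0.0022,-0.0028,0.003,0],[0,0,0,0,0,0.003,0],[0,0,0,0,0,0.0015,0],[0,0,0,0,0,0,0],[0,0,0,0,0,0,0],[0,0,0,0,0,0,0]]' 50;python3 go.py .6361 .2598 .0123 -17.3
```

```text
time_s: 6.92
position: [0.6353, 0.26, 0.0123]
tool_rot: [[0.955, -0.297, 0.0], [-0.297, -0.955, 0.0], [0.0, -0.0, -1.0]]
ft_force: [-5.0, 0.6, 5.3]
grip_width: 0.039
gripper_force: 53.1
t 6.92 pos [0.6353 0.26   0.0123] alpha -17.3 tilt [0.0002 0.0004] q [ 12.  47.  66.   0.  68. 120.] w 0.039
shift now-axes mm [ 0.8 -0.   0. ] | turn rad -0.0001 | shift after-turn axes mm [ 0.8 -0.   0. ]
```

```bash
python3 -m jog '[[0,0,0,0,0,0,100],[0,0,0,0,0,0,100],[0,0,0,0,0,0,100],[0,0,0,0,0,0,100],[0,0,0,0,0,-0.02,100],[0,0,0,0,0,-0.05,100],[0,0,0,0,0,-0.05,100],[0,0,0,0,0,0,100]]' 50;python3 go.py .4561 .002 .12 90.5
```

```text
time_s: 7.92
position: [0.6372, 0.2602, 0.1363]
tool_rot: [[0.955, -0.298, 0.009], [-0.298, -0.955, 0.002], [0.008, -0.004, -1.0]]
ft_force: [-0.0, 0.2, -0.9]
grip_width: 0.0853
gripper_force: 0.0
t 7.92 pos [0.6372 0.2602 0.1363] alpha -17.31 tilt [0.0086 0.0019] q [ 12.  40.  58.   0.  82. 120.] w 0.0853
shift now-axes mm [-96.2 300.4  14.2] | turn rad -1.8816 | shift after-turn axes mm [-256.6 -183.4   14.2]
```

```bash
python3 -m jog '[[0,0,0,-0.0137,0.0429,0.002,100],[0,0,0,-0.0137,0.0429,0.002,100],[0,0,0,-0.0137,0.0429,0.002,100],[0,0,0,-0.0137,0.0429,0.002,100],[0,0,0,-0.0137,0.0429,0.002,100],[0,0,0,-0.0137,0.0429,0.002,100],[0,0,0,-0.0137,0.0429,0.002,100],[0,0,-0.171,0,0,0,100],[0,0,-0.171,0,0,0,100],[0,0,-0.171,0,0,0,100]]'
python3 -m jog '[[0,0,-0.171,0,0,0,100],[0,0,-0.171,0,0,0,100],[0,0,-0.171,0,0,0,100],[0,0,-0.171,0,0,0,100],[0,0,-0.171,0,0,0,100],[0,0,-0.171,0,0,0,100],[0,0,-0.171,0,0,0,100],[0,0,-0.171,0,0,0,100],[0,0,0,0,0,0,100]]'
python3 go.py .4561 .002 .009 90.5
python3 - <<'E'
from fit import *
img,d=grab("top",6); np.save("top2.npy",img)
p,s=fit("v_block",(.636,.26,np.radians(-17.3)),img,d,z=.003,r=.008,ry=.15); print(p[:2].round(4),np.degrees(p[2]),s)
p2,s=fit("v_tray",(.636,.26,np.radians(-17.3)),img,d,r=.008,ry=.15); print(p2[:2].round(4),np.degrees(p2[2]),s)
t=rect(img,d,.636,.26,.035,half=.06,n=400); t2=rect(img,d,.46,.0,.03,half=.08,n=400)
cv2.imwrite("pics/v1.png",np.clip(np.hstack([t,t2])[:,:,::-1]*1.2,0,255).astype(np.uint8))
E
```

```text
time_s: 9.18
position: [0.454, 0.0015, 0.1168]
tool_rot: [[0.977, 0.214, -0.001], [0.214, -0.977, 0.0], [-0.001, -0.001, -1.0]]
ft_force: [-0.2, 0.0, -0.1]
grip_width: 0.0853
gripper_force: 0.0
time_s: 10.3
position: [0.4541, 0.0017, 0.1169]
tool_rot: [[-0.006, 1.0, -0.001], [1.0, 0.006, 0.0], [0.0, -0.001, -1.0]]
ft_force: [-0.1, -0.6, -0.6]
grip_width: 0.0855
gripper_force: 0.0
t 10.3 pos [0.4541 0.0017 0.1169] alpha 90.37 tilt [-0.0012  0.0003] q [-15.  20.  99.  -0.  61. -15.] w 0.0855
shift now-axes mm [  0.3   2.1 107.9] | turn rad -0.0023 | shift after-turn axes mm [  0.3   2.1 107.9]
[0.6344 0.2582] -17.275929403909586 57.330605
[0.6363 0.2593] -17.132455425989747 146.89794921875
```

View pics/v1.png

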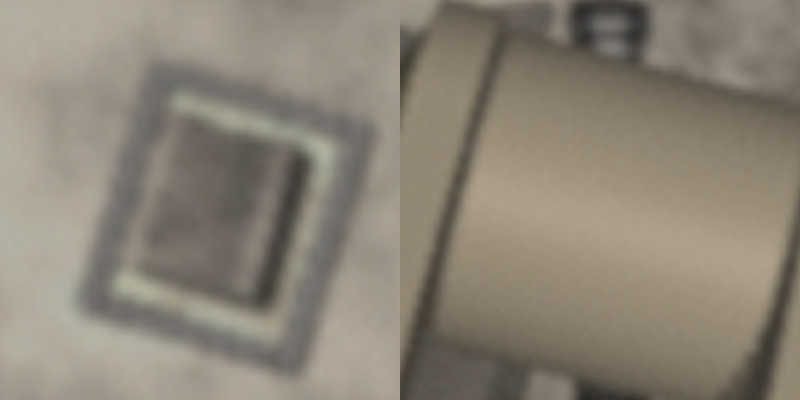

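The V-block sits in its tray and lines up, within 2 mm in x; I'll re-check that at the end. Now the jaw.

```bash
python3 -m jog '[[0,0,0,0,0.002,0.035,70],[0,0,0,0,0,0.035,70],[0,0,0,0,0,0.025,70],[0,0,0,0,0,0.014,70],[0,0,0,0,0,0,70],[0,0,0,0,0,0,70]]' 40; python3 go.py .4561 .002 .0075 90.5
```

```text
time_s: 11.35
position: [0.4568, 0.0015, 0.0091]
tool_rot: [[-0.008, 1.0, 0.001], [1.0, 0.008, -0.0], [-0.0, 0.001, -1.0]]
ft_force: [-0.0, -0.1, 0.4]
grip_width: 0.06
gripper_force: 0.0
t 11.35 pos [0.4568 0.0015 0.0091] alpha 90.44 tilt [ 0.0009 -0.0002] q [-15.  31. 106.  -0.  43. -15.] w 0.06
shift now-axes mm [ 0.5 -0.7  1.6] | turn rad -0.0011 | shift after-turn axes mm [ 0.5 -0.7  1.6]
```

```bash
python3 -m jog '[[0,0,0,0.0005,-0.0006,0.0015,70],[0,0,0,0,0,0,0],[0,0,0,0,0,0,0],[0,0,0,0,0,0,0],[0,0,0,0,0,0,0],[0,0,0,0,0,0,0]]' 40; python3 go.py .4519 -.1708 .06 84.3
```

```text
time_s: 12.1
position: [0.456, 0.0021, 0.0074]
tool_rot: [[-0.008, 1.0, 0.0], [1.0, 0.008, -0.0], [-0.0, 0.0, -1.0]]
ft_force: [-0.8, 0.3, 5.8]
grip_width: 0.0186
gripper_force: 39.8
t 12.1 pos [0.456  0.0021 0.0074] alpha 90.46 tilt [ 0.0005 -0.0001] q [-15.  31. 106.   0.  43. -15.] w 0.0186
shift now-axes mm [-172.9   -5.5  -52.6] | turn rad 0.1075 | shift after-turn axes mm [-172.5   13.1  -52.6]
```

```bash
python3 -m jog '[[0,0,0,0,0,-0.02,0],[0,0,0,0,0,-0.033,0],[0,0,0,-0.0345,-0.0011,0,0],[0,0,0,-0.0345,-0.0011,0,0],[0,0,0,-0.0345,-0.0011,0,0],[0,0,0,-0.0345,-0.0011,0,0],[0,0,0.1075,-0.0345,-0.0011,0,0],[0,0,0,0,0,0,0],[0,0,0,0,0,0,0]]' 40; python3 go.py .4519 -.1708 .0104 84.3
```

```text
time_s: 13.22
position: [0.4515, -0.1698, 0.0598]
tool_rot: [[0.098, 0.995, -0.001], [0.995, -0.098, 0.001], [0.001, -0.001, -1.0]]
ft_force: [-0.7, -0.1, -1.6]
grip_width: 0.0187
gripper_force: 39.4
t 13.22 pos [ 0.4515 -0.1698  0.0598] alpha 84.35 tilt [-0.0007  0.0007] q [-35.  27.  99.   0.  54. -29.] w 0.0187
shift now-axes mm [-1.   0.6 49.4] | turn rad 0.0009 | shift after-turn axes mm [-1.   0.6 49.4]
```

```bash
python3 -m jog '[[0,0,0,-0.0005,0.0003,0.025,0],[0,0,0,0,0,0.015,0],[0,0,0,0,0,0.006,0],[0,0,0,0,0,0,0],[0,0,0,0,0,0,0],[0,0,0,0,0,0,0]]' 40; python3 go.py .4519 -.1708 .0104 84.3
```

```text
time_s: 13.98
position: [0.4522, -0.171, 0.0145]
tool_rot: [[0.099, 0.995, 0.001], [0.995, -0.099, -0.001], [-0.0, 0.001, -1.0]]
ft_force: [0.3, 0.1, -1.6]
grip_width: 0.0185
gripper_force: 39.4
t 13.97 pos [ 0.4522 -0.171   0.0145] alpha 84.31 tilt [ 0.0008 -0.0006] q [-35.  32. 101.   0.  47. -29.] w 0.0185
shift now-axes mm [ 0.2 -0.4  4.1] | turn rad 0.0002 | shift after-turn axes mm [ 0.2 -0.4  4.1]
```

Lower the last 4 mm, open part-way so the fingers stay clear of the rim, and lift.

```bash
python3 -m jog '[[0,0,0,0.0002,-0.0004,0.002,0],[0,0,0,0,0,0.002,0],[0,0,0,0,0,0.0004,0],[0,0,0,0,0,0,0],[0,0,0,0,0,0,60],[0,0,0,0,0,0,60],[0,0,0,0,0,0,60],[0,0,0,0,0,-0.02,60],[0,0,0,0,0,-0.05,60],[0,0,0,0,0,-0.05,60]]' 40; python3 go.py .6229 .0985 .13 110
```

```text
time_s: 15.22
position: [0.4514, -0.1706, 0.1308]
tool_rot: [[0.099, 0.995, -0.001], [0.995, -0.099, 0.001], [0.001, -0.001, -1.0]]
ft_force: [0.8, 0.6, 0.2]
grip_width: 0.0514
gripper_force: 0.0
t 15.22 pos [ 0.4514 -0.1706  0.1308] alpha 84.3 tilt [-0.0009  0.0006] q [-35.  21.  94.   0.  65. -29.] w 0.0514
shift now-axes mm [284.8 143.9   0.8] | turn rad -0.4486 | shift after-turn axes mm [194.2 253.2   0.8]
```

Run:
```python
from fit import *
import json
img=np.load("top.npy"); 
si,sd=grab("scene",6); ti,td=grab("top",6)
p,s=fit("centre",(.6229,.0955,0),si,sd,r=.012); print("scene centre",p[:2].round(4),s)
p,s=fit("centre",(.6229,.0955,0),img,td,r=.012); print("top centre",p[:2].round(4),s)
p,s=fit("v_block",(.636,.26,np.radians(-17.3)),si,sd,z=.003,r=.008,ry=.15); print("vb scene",p[:2].round(4),np.degrees(p[2]),s)
p,s=fit("v_tray",(.636,.26,np.radians(-17.3)),si,sd,z=0,r=.008,ry=.15); print("vt scene",p[:2].round(4),np.degrees(p[2]),s)
K,R,t=cam(sd)
q=K@(R@np.array([.623,.097,.025])+t); u,v=(q[:2]/q[2]).astype(int); 
t1=cv2.resize(si[v-25:v+25,u-25:u+25],(400,400),interpolation=cv2.INTER_CUBIC)
p=fit("centre",(.6229,.0955,0),si,sd)[0]
t1=np.clip(t1[:,:,::-1],0,255).astype(np.uint8).copy()
for h in contours("centre",p,sd): cv2.polylines(t1,[np.round((h-[u-25,v-25]+.5)*8).astype(int)],True,(0,255,0),1)
t2=np.clip(rect(ti,td,.61,.08,.043,half=.06,n=400)[:,:,::-1]*1.2,0,255).astype(np.uint8)
cv2.imwrite("pics/c1.png",np.hstack([t1,t2]))
```

```text
scene centre [0.6115 0.0898] 61.769573
top centre [0.6229 0.0984] 21.909487
vb scene [0.644  0.2571] -15.674857782916826 33.040771484375
vt scene [0.6414 0.2677] -19.62895164322137 95.64878845214844
```

View pics/c1.png

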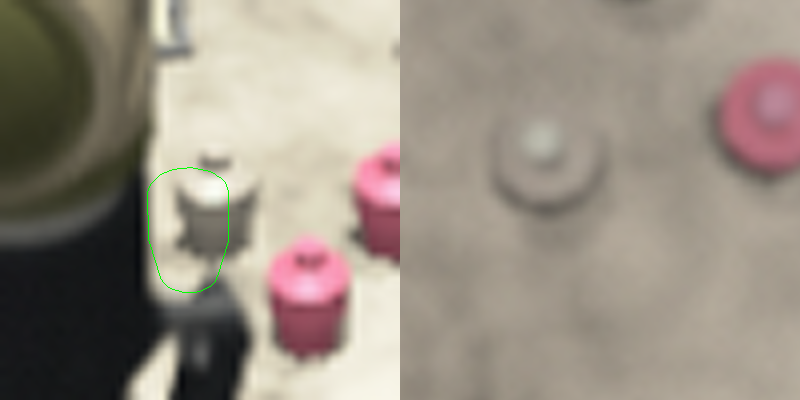

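The grey centre's nose is at (545,145) and its body circle is about (547,152) in the right crop, which puts the centre at about (0.625, 0.096). The scene fit was blocked by the arm, so I don't use it.

```bash
python3 -m jog '[[0,0,0,0.0407,0.0206,0,65],[0,0,0,0.0407,0.0206,0,65],[0,0,0,0.0407,0.0206,0,65],[0,0,0,0.0407,0.0206,0,65],[0,0,0,0.0407,0.0206,0,65],[0,0,0,0.0407,0.0206,0,65],[0,0,-0.15,0.0407,0.0206,0,65],[0,0,-0.15,0,0,0,65],[0,0,-0.15,0,0,0,65],[0,0,0,0,0,0,65]]' 40; python3 go.py .625 .0965 .0115 110
```

```text
time_s: 17.08
position: [0.6233, 0.0985, 0.1292]
tool_rot: [[-0.342, 0.94, -0.001], [0.94, 0.342, 0.0], [0.0, -0.001, -1.0]]
ft_force: [-0.9, -0.4, 0.1]
grip_width: 0.0557
gripper_force: 0.0
t 17.07 pos [0.6233 0.0985 0.1292] alpha 110.02 tilt [-0.0008  0.    ] q [ -2.  35.  69.  -0.  76. -22.] w 0.0557
shift now-axes mm [ -2.5   1.  117.7] | turn rad 0.0003 | shift after-turn axes mm [ -2.5   1.  117.7]
```

```bash
python3 -m jog '[[0,0,0,-0.0025,0.001,0.035,65],[0,0,0,0,0,0.03,65],[0,0,0,0,0,0.025,65],[0,0,0,0,0,0.02,65],[0,0,0,0,0,0.0065,65],[0,0,0,0,0,0,65],[0,0,0,0,0,0,65]]' 40; python3 go.py .625 .0965 .0115 110
```

```text
time_s: 17.95
position: [0.6257, 0.0964, 0.0141]
tool_rot: [[-0.343, 0.939, 0.002], [0.939, 0.343, -0.0], [-0.001, 0.001, -1.0]]
ft_force: [-0.5, 0.3, -0.0]
grip_width: 0.0557
gripper_force: 0.0
t 17.95 pos [0.6257 0.0964 0.0141] alpha 110.04 tilt [ 0.0016 -0.    ] q [ -2.  42.  76.   0.  62. -22.] w 0.0557
shift now-axes mm [ 0.3 -0.6  2.6] | turn rad 0.0007 | shift after-turn axes mm [ 0.3 -0.6  2.6]
```

```bash
python3 -m jog '[[0,0,0,0,-0.0006,0.001,65],[0,0,0,0,0,0,0],[0,0,0,0,0,0,0],[0,0,0,0,0,0,0],[0,0,0,0,0,0,0],[0,0,0,0,0,0,0]]' 40; python3 go.py .457 .1918 .09 110
```

```text
time_s: 18.7
position: [0.625, 0.0963, 0.0127]
tool_rot: [[-0.343, 0.939, 0.001], [0.939, 0.343, -0.0], [-0.0, 0.001, -1.0]]
ft_force: [0.3, -0.0, 6.2]
grip_width: 0.031
gripper_force: 39.6
t 18.7 pos [0.625  0.0963 0.0127] alpha 110.08 tilt [ 0.001 -0.   ] q [ -2.  42.  76.   0.  62. -22.] w 0.031
shift now-axes mm [ 147.4 -124.9  -77.5] | turn rad 0.0014 | shift after-turn axes mm [ 147.2 -125.1  -77.5]
```

```bash
python3 -m jog '[[0,0,0,0,0,-0.03,0],[0,0,0,0,0,-0.05,0],[0,0,0,0.0295,-0.025,0,0],[0,0,0,0.0295,-0.025,0,0],[0,0,0,0.0295,-0.025,0,0],[0,0,0,0.0295,-0.025,0,0],[0,0,0,0.0295,-0.025,0,0],[0,0,0,0,0,0,0],[0,0,0,0,0,0.02,0],[0,0,0,0,0,0,0]]' 40; python3 go.py .457 .1918 .0157 110
```

```text
time_s: 19.95
position: [0.4566, 0.1914, 0.0711]
tool_rot: [[-0.343, 0.939, -0.002], [0.939, 0.343, -0.001], [0.0, -0.002, -1.0]]
ft_force: [-0.1, -0.1, -0.7]
grip_width: 0.0306
gripper_force: 40.2
t 19.95 pos [0.4566 0.1914 0.0711] alpha 110.06 tilt [-0.0025 -0.0005] q [  9.  27.  96.  -0.  57. -11.] w 0.0306
shift now-axes mm [ 0.2  0.7 55.4] | turn rad 0.001 | shift after-turn axes mm [ 0.2  0.7 55.4]
```

Run:
```python
from fit import *
ti,td=grab("top",6);p,s=fit("jaw",(.452,-.171,np.radians(-5.7)),ti,td,z=.003,r=.008,ry=.15); print("jaw",p[:2].round(4),np.degrees(p[2]),s)
si,sd=grab("scene",6); 
K,R,t=cam(sd)
q=K@(R@np.array([.457,.1918,.02])+t); u,v=(q[:2]/q[2]).astype(int)
q=K@(R@np.array([.452,-.171,.01])+t); u2,v2=(q[:2]/q[2]).astype(int)
f=lambda u,v:np.clip(cv2.resize(si[v-25:v+25,u-25:u+25],(400,400),interpolation=cv2.INTER_CUBIC)[:,:,::-1],0,255).astype(np.uint8)
cv2.imwrite("pics/c2.png",np.hstack([f(u,v),f(u2,v2)]))
```

```text
jaw [ 0.4452 -0.1739] -7.175527430108946 45.06230163574219
```

View pics/c2.png

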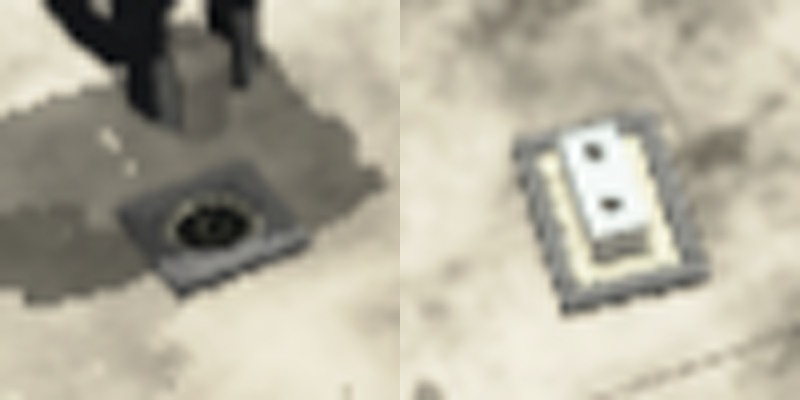

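The jaw sits centred in its recess, with its holes at (593,150) and (610,205). The centre is held upright above its tray, at (213,225) in the left crop. Lowering.

```bash
python3 -m jog '[[0,0,0,0,0.0004,0.025,0],[0,0,0,0,0,0.015,0],[0,0,0,0,0,0.009,0],[0,0,0,0,0,0.003,0],[0,0,0,0,0,0,0],[0,0,0,0,0,0,0]]' 40; python3 go.py .457 .1918 .0157 110
```

```text
time_s: 21.3
position: [0.4572, 0.1921, 0.0206]
tool_rot: [[-0.343, 0.939, 0.001], [0.939, 0.343, 0.0], [-0.0, 0.001, -1.0]]
ft_force: [-0.2, -0.3, -1.7]
grip_width: 0.0312
gripper_force: 40.2
t 21.3 pos [0.4572 0.1921 0.0206] alpha 110.08 tilt [0.0008 0.0002] q [  9.  32.  99.   0.  49. -11.] w 0.0312
shift now-axes mm [-0.2 -0.3  4.9] | turn rad 0.0015 | shift after-turn axes mm [-0.2 -0.3  4.9]
```

```bash
python3 -m jog '[[0,0,0,-0.0002,-0.0003,0.002,0],[0,0,0,0,0,0.002,0],[0,0,0,0,0,0.0012,0],[0,0,0,0,0,0,0],[0,0,0,0,0,0,0],[0,0,0,0,0,0,75],[0,0,0,0,0,0,75],[0,0,0,0,0,0,75],[0,0,0,0,0,0,75]]' 40; python3 go.py .4815 .38 .13 82
```

```text
time_s: 22.42
position: [0.4568, 0.1917, 0.0148]
tool_rot: [[-0.343, 0.939, -0.0], [0.939, 0.343, 0.0], [0.0, -0.0, -1.0]]
ft_force: [1.0, 0.4, 1.5]
grip_width: 0.0643
gripper_force: 0.0
t 22.43 pos [0.4568 0.1917 0.0148] alpha 110.08 tilt [-0.0001  0.    ] q [  9.  33.  99.   0.  48. -11.] w 0.0643
shift now-axes mm [ 168.4   87.8 -115.2] | turn rad 0.4901 | shift after-turn axes mm [ 189.9   -1.8 -115.2]
```

```bash
python3 -m jog '[[0,0,0,0,0,-0.02,75],[0,0,0,0,0,-0.05,75],[0,0,0,0,0,-0.05,75],[0,0,0,0,0,0,100]]' 40; python3 go.py .4815 .38 .13 82
```

```text
time_s: 22.92
position: [0.4583, 0.192, 0.1381]
tool_rot: [[-0.344, 0.939, 0.007], [0.939, 0.344, 0.001], [-0.001, 0.007, -1.0]]
ft_force: [0.3, -0.6, -0.6]
grip_width: 0.0799
gripper_force: 0.0
t 22.93 pos [0.4583 0.192  0.1381] alpha 110.09 tilt [0.0072 0.0011] q [  9.  22.  91.  -0.  66. -11.] w 0.0799
shift now-axes mm [168.6  86.3   8.5] | turn rad 0.4903 | shift after-turn axes mm [189.4  -3.2   8.5]
```

```bash
python3 -m jog '[[0,0,0,0.0422,0.0216,0,88],[0,0,0,0.0422,0.0216,0,88],[0,0,0,0.0422,0.0216,0,88],[0,0,0.1634,0.0422,0.0216,0,88],[0,0,0.1634,0,0,0,88],[0,0,0.1634,0,0,0,88],[0,0,0,0,0,0.03,88],[0,0,0,0,0,0.03,88],[0,0,0,0,0,0,88]]' 40; python3 go.py .4815 .38 .004 82
python3 - <<'E'
from fit import *
ti,td=grab("top",6)
p,s=fit("jaw",(.452,-.171,np.radians(-5.7)),ti,td,z=.003,r=.005,ry=.1); print("jaw",p[:2].round(4),np.degrees(p[2]),s)
p,s=fit("v_block",(.636,.26,np.radians(-17.3)),ti,td,z=.003,r=.005,ry=.1); print("vb",p[:2].round(4),np.degrees(p[2]),s)
p,s=fit("centre",(.457,.192,0),ti,td,z=.003,r=.005,ry=.1); print("cen",p[:2].round(4),s)
si,sd=grab("scene",6)
K,R,t=cam(sd)
q=K@(R@np.array([.4815,.38,.02])+t); u,v=(q[:2]/q[2]).astype(int)
f=lambda i:np.clip(i[:,:,::-1],0,255).astype(np.uint8)
A=f(cv2.resize(si[v-25:v+25,u-25:u+25],(400,400),interpolation=cv2.INTER_CUBIC))
w=[rect(ti,td,x,y,z,half=.05,n=200) for x,y,z in((.452,-.171,.019),(.457,.192,.046),(.636,.26,.035),(.4815,.38,.02))]
B=f(np.vstack([np.hstack(w[:2]),np.hstack(w[2:])]))
cv2.imwrite("pics/g2.png",np.hstack([A,B]))
E
```

```text
time_s: 24.05
position: [0.4785, 0.3791, 0.0719]
tool_rot: [[0.139, 0.99, -0.006], [0.99, -0.139, -0.003], [-0.004, -0.005, -1.0]]
ft_force: [0.3, 0.5, 1.0]
grip_width: 0.0751
gripper_force: 0.0
t 24.05 pos [0.4785 0.3791 0.0719] alpha 81.99 tilt [-0.0057 -0.0029] q [27. 36. 77.  0. 67. 35.] w 0.0751
shift now-axes mm [ 1.6  3.2 67.9] | turn rad -0.0002 | shift after-turn axes mm [ 1.6  3.2 67.9]
jaw [ 0.447  -0.1738] -10.588645492406853 41.13829803466797
vb [0.6344 0.2581] -17.209941526959508 58.4574089050293
cen [0.4563 0.1887] 32.60160827636719
```

View pics/g2.png

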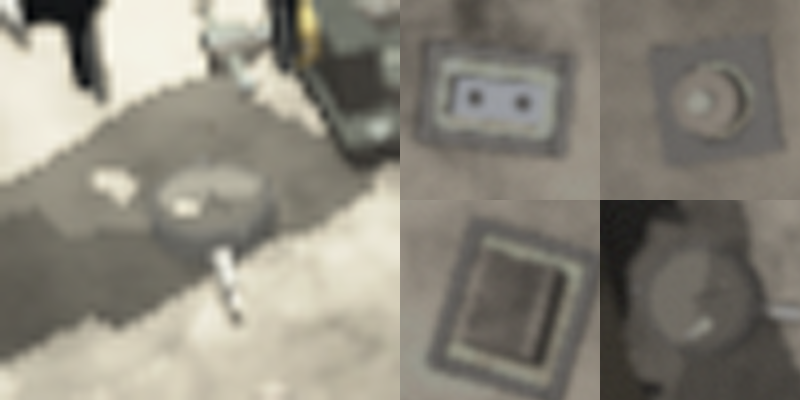

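The left crop shows the gauge's dial at (213,195), in the gripper's shadow, with its stem toward the viewer. The right crops show the jaw and centre well centred; the V-block may be about 2 mm off. The top view puts the dial at (0.4815, 0.381), as assumed, so I descend.

```bash
python3 -m jog '[[0,0,0,0.001,0.001,0.025,88],[0,0,0,0,0,0.02,88],[0,0,0,0,0,0.01,88],[0,0,0,0,0,0,88],[0,0,0,0,0,0,88]]' 30; python3 go.py .4815 .3805 .004 82
python3 - <<'E'
from fit import *
si,sd=grab("scene",4)
K,R,t=cam(sd)
q=K@(R@np.array([.4815,.38,.02])+t); u,v=(q[:2]/q[2]).astype(int)
A=np.clip(cv2.resize(si[v-25:v+25,u-25:u+25],(500,500),interpolation=cv2.INTER_CUBIC)[:,:,::-1],0,255).astype(np.uint8)
cv2.imwrite("pics/g3.png",A)
E
```

```text
time_s: 25.28
position: [0.4815, 0.381, 0.0208]
tool_rot: [[0.139, 0.99, 0.001], [0.99, -0.139, 0.001], [0.001, 0.001, -1.0]]
ft_force: [0.9, 0.1, -0.8]
grip_width: 0.075
gripper_force: 0.0
t 25.27 pos [0.4815 0.381  0.0208] alpha 81.99 tilt [0.0012 0.0007] q [27. 40. 79.  0. 61. 35.] w 0.075
shift now-axes mm [-0.5  0.  16.8] | turn rad -0.0001 | shift after-turn axes mm [-0.5  0.  16.8]
```

View pics/g3.png

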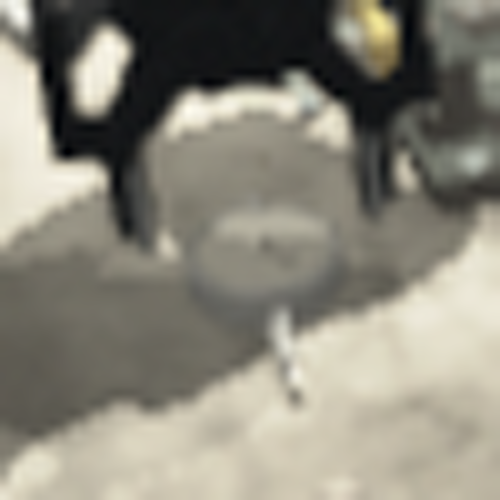

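The fingers at (135,240) and (375,205) straddle the dial, centred at (265,250), and their line is square to the stem. Descending and gripping.

```bash
python3 -m jog '[[0,0,0,0,0,0.01,88],[0,0,0,0,0,0.006,88],[0,0,0,0,0,0.001,88],[0,0,0,0,0,0,88],[0,0,0,0,0,0,0],[0,0,0,0,0,0,0],[0,0,0,0,0,0,0],[0,0,0,0,0,0,0],[0,0,0,0,0,0,0]]' 40; python3 go.py .6378 -.1134 .08 87.8
```

```text
time_s: 26.6
position: [0.4813, 0.3809, 0.0036]
tool_rot: [[0.139, 0.99, 0.001], [0.99, -0.139, 0.0], [0.001, 0.001, -1.0]]
ft_force: [-0.9, -1.6, 5.1]
grip_width: 0.0563
gripper_force: 42.7
t 26.6 pos [0.4813 0.3809 0.0036] alpha 81.99 tilt [0.0008 0.0005] q [27. 42. 80.  0. 59. 35.] w 0.0563
shift now-axes mm [-467.6  223.8  -76.5] | turn rad -0.1013 | shift after-turn axes mm [-487.9  175.4  -76.5]
```

```bash
python3 go.py .6384 -.0974 .1 87.8|tail -1; python3 -m jog '[[0,0,0,0,0,-0.02,0],[0,0,0,0,0,-0.04,0],[0,0,0,0,0,-0.04,0],[0,0,0,0,0,0,0]]' 40; python3 go.py .6384 -.0974 .1 87.8
```

```text
shift now-axes mm [-451.7  222.2  -96.5] | turn rad -0.1013 | shift after-turn axes mm [-471.8  175.4  -96.5]
time_s: 27.1
position: [0.4822, 0.3814, 0.1058]
tool_rot: [[0.139, 0.99, 0.005], [0.99, -0.139, 0.003], [0.003, 0.005, -1.0]]
ft_force: [-0.5, -0.5, -1.8]
grip_width: 0.0562
gripper_force: 43.1
t 27.1 pos [0.4822 0.3814 0.1058] alpha 82.01 tilt [0.0052 0.0027] q [27. 34. 74.  0. 71. 35.] w 0.0562
shift now-axes mm [-452.5  221.2    5.3] | turn rad -0.1011 | shift after-turn axes mm [-472.5  174.4    5.3]
```

```bash
python3 -m jog '[[0,0,0,-0.0377,0.0185,0,0],[0,0,0,-0.0377,0.0185,0,0],[0,0,0,-0.0377,0.0185,0,0],[0,0,0,-0.0377,0.0185,0,0],[0,0,0,-0.0377,0.0185,0,0],[0,0,0,-0.0377,0.0185,0,0],[0,0,0,-0.0377,0.0185,0,0],[0,0,0,-0.0377,0.0185,0,0],[0,0,0,-0.0377,0.0185,0,0],[0,0,0,-0.0377,0.0185,0,0]]' 40; python3 -m jog '[[0,0,0,-0.0377,0.0185,0,0],[0,0,-0.101,-0.0377,0.0185,0,0],[0,0,0,0,0,0.03,0],[0,0,0,0,0,0.03,0],[0,0,0,0,0,0,0],[0,0,0,0,0,0,0]]' 40;python3 go.py .6384 -.0974 .0066 87.8
python3 - <<'E'
from fit import *
si,sd=grab("scene",4)
K,R,t=cam(sd)
q=K@(R@np.array([.638,-.1,.03])+t); u,v=(q[:2]/q[2]).astype(int)
A=np.clip(cv2.resize(si[v-35:v+35,u-35:u+35],(560,560),interpolation=cv2.INTER_CUBIC)[:,:,::-1],0,255).astype(np.uint8)
cv2.imwrite("pics/g4.png",A)
E
```

```text
time_s: 28.35
position: [0.6115, -0.0196, 0.1014]
tool_rot: [[0.139, 0.99, -0.002], [0.99, -0.139, 0.001], [0.0, -0.002, -1.0]]
ft_force: [-0.3, 0.9, -0.6]
grip_width: 0.0563
gripper_force: 43.1
time_s: 29.1
position: [0.6383, -0.0981, 0.0435]
tool_rot: [[0.038, 0.999, 0.001], [0.999, -0.038, -0.0], [-0.0, 0.001, -1.0]]
ft_force: [-0.4, -0.7, -1.8]
grip_width: 0.0561
gripper_force: 43.1
t 29.1 pos [ 0.6383 -0.0981  0.0435] alpha 87.79 tilt [ 0.0006 -0.0002] q [-19.  41.  72.   0.  67. -17.] w 0.0561
shift now-axes mm [ 0.7  0.1 36.9] | turn rad -0.0001 | shift after-turn axes mm [ 0.7  0.1 36.9]
```

View pics/g4.png

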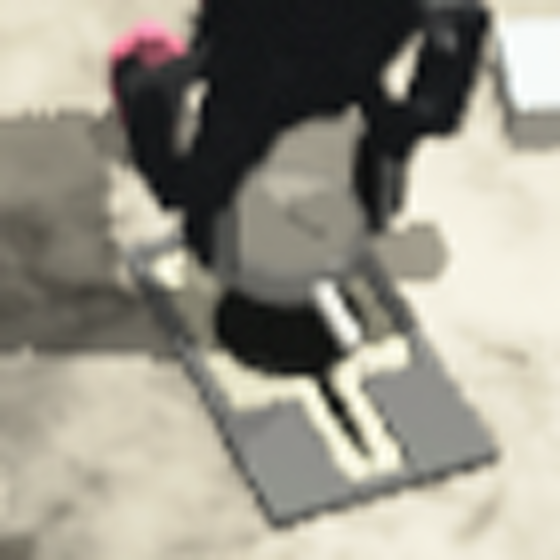

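The gauge is held level, its stem (320,288)→(355,345) parallel to the drawn stem (320,375)→(360,445). Lowering.

```bash
python3 -m jog '[[0,0,0,0.0007,0,0.015,0],[0,0,0,0,0,0.01,0],[0,0,0,0,0,0.005,0],[0,0,0,0,0,0.002,0],[0,0,0,0,0,0,0],[0,0,0,0,0,0,0]]' 40; python3 go.py .6384 -.0974 .0066 87.8
```

```text
time_s: 30.05
position: [0.6382, -0.0975, 0.0112]
tool_rot: [[0.039, 0.999, 0.001], [0.999, -0.039, -0.0], [-0.0, 0.001, -1.0]]
ft_force: [-0.4, -0.1, -1.0]
grip_width: 0.0561
gripper_force: 43.1
t 30.05 pos [ 0.6382 -0.0975  0.0112] alpha 87.78 tilt [ 0.0006 -0.0002] q [-19.  43.  74.  -0.  63. -17.] w 0.0561
shift now-axes mm [0.1 0.2 4.6] | turn rad -0.0003 | shift after-turn axes mm [0.1 0.2 4.6]
```

```bash
python3 -m jog '[[0,0,0,0,0,0.002,0],[0,0,0,0,0,0.002,0],[0,0,0,0,0,0.0006,0],[0,0,0,0,0,0,0],[0,0,0,0,0,0,0],[0,0,0,0,0,0,95],[0,0,0,0,0,0,95],[0,0,0,0,0,0,95],[0,0,0,0,0,0,95]]' 40; python3 -m jog '[[0,0,0,0,0,-0.02,95],[0,0,0,0,0,-0.05,95],[0,0,0,0,0,-0.05,95],[0,0,0,0.0,-0.05,0,95],[0,0,0,0.0,-0.05,0,95],[0,0,0,0.0,-0.05,0,95],[0,0,0,0.0,-0.04,0,95],[0,0,0,0.0,0,0,95]]'
python3 - <<'E'
from fit import *
ti,td=grab("top",10); np.save("top3.npy",ti)
f=lambda i:np.clip(i[:,:,::-1]*1.2,0,255).astype(np.uint8).copy()
def ov(name,p,z,cx,cy,zr,half,n=400):
    # overlay in raw pixels
    K,R,t=cam(td); q=K@(R@np.array([cx,cy,zr])+t); u,v=(q[:2]/q[2]).astype(int); h=half
    A=f(cv2.resize(ti[v-h:v+h,u-h:u+h],(n,n),interpolation=cv2.INTER_CUBIC))
    for k,pp,zz,c in zip(name,p,z,((0,255,0),(0,0,255))):
        for hh in contours(k,pp,td,zz): cv2.polylines(A,[np.round((hh-[u-h,v-h]+.5)*n/(2*h)).astype(int)],True,c,1)
    return A
r=np.radians
vb=(.6361,.2598,r(-17.3)); g=(.6378,-.1134,r(-2.2))
A=ov(["v_block"],[vb],[.003],.636,.26,.01,22)
B=ov(["gauge"],[g],[.003],.636,-.113,.01,36)
cv2.imwrite("pics/f1.png",np.hstack([A,B]))
E
```

```text
time_s: 31.18
position: [0.638, -0.0975, 0.0063]
tool_rot: [[0.039, 0.999, -0.0], [0.999, -0.039, 0.0], [0.0, -0.0, -1.0]]
ft_force: [0.8, 0.3, 0.4]
grip_width: 0.081
gripper_force: 0.0
time_s: 32.17
position: [0.4462, -0.0897, 0.1267]
tool_rot: [[0.04, 0.999, -0.001], [0.999, -0.04, 0.0], [0.0, -0.001, -1.0]]
ft_force: [1.0, -0.3, -0.5]
grip_width: 0.0811
gripper_force: 0.0
```

View pics/f1.png

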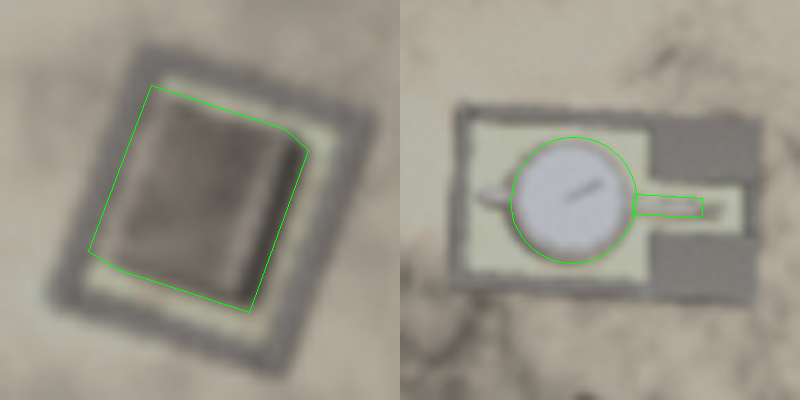

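All four parts sit in their trays. In the picture the gauge's dial (575,200) and stem (670,207) lie on the expected outline. The V-block's silhouette matches the ideal hull to within 1–2 mm. Handing in.

```bash
python3 -c "
from rig import job; print(job.close_job())"
```

```text
the job is handed in; nothing more can be done
None
```

I set the V-block, soft jaw, rotating centre and dial gauge down in their own trays, upright and lined up to within about 2 mm by camera, and handed the job in at about 33 s; no verdict came back.

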